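# Roll the rolling pin onto its tape mark

### The arm

A 7-joint arm with a two-finger parallel gripper is mounted at the origin on a cart in front of the work surface, level with it; the furniture and walls round the work are solid. World frame = base frame: x ahead of the robot, y to its left, z up, the work surface at z = 0. Lengths are in m, angles in rad, forces in N, time in s.
With the tool pointing down it reaches from about 0.4 to 0.85 m from the base axis. Payload 4.5 kg.
Tool frame: the origin (TCP) lies between the finger pads, 19 mm behind the fingertips; this is the grasp point; z points along the fingers, y is the line along which they close (so a half turn about z gives the same grasp; the last joint's range is limited). The gripper opens to 88 mm and grips with 3 to 60 N. Pads are 18 mm wide; open, the fingers measure 123 mm over their backs; the gripper's body (75 mm by 187 mm) begins 45 mm behind the grasp point.
Start: joints at [-1.315, 0.689, -0.195, 1.565, 0.157, 0.902, -0.215], TCP at [0.137, 0.61, 0.257] pointing down, gripper open.
Joint ranges: [-3.01, 3.01], [-0.46, 2.08], [-1.47, 1.51], [0.13, 2.56], [-1, 4.14], [0.04, 2.09], [-2.66, 2.66]. Speed limits (rad/s): [2.57, 2.57, 3.14, 3.14, 3.14, 3.14, 3.14].

### API

Orientations are given as a unit quaternion [x, y, z, w].
In Python, from station import r gives the robot as it stands. The module is installed in compiled form; this text tells all that it offers.
- The arm moves only by the tool arm_command, never from a script. Its argument "rows" is a list that holds one entry, the list of rows, each a list of 7 numbers: the closure in counts, from 0 (fully open) to 255 (shut), then the shift along the tool's x, y, z in m, then the turn, a rotation vector about the tool's x, y, z in degrees. In form: [[[grip, dx, dy, dz, ax, ay, az], ...]]. A call has 1 to 5 rows; each row shifts and turns the commanded pose from where the row before left it, along the tool's axes as they then stand; what a row does not reach is not made up. A row lasts 1/12 s, in which the tool goes at most 41.7 mm and 7.16 degrees, less where a joint would pass 70% of its speed; a pose out of reach is approached as far as the arm can. A call with a gripper value outside its range is refused whole. The fingers move at their own pace and stop on an object; "squeeze" is the grip in N (left out, the last holds). Time passes only in rows, so rows that do not move let the fingers close. It gives the time, the measured TCP pose, the force, the opening and the grip force at its end, in the units of the state.
- r.get_state(): the state, without advancing time (a new reading comes with each control period).
- r.snapshot(name): name is "side" or "top"; returns the picture (400x640x3 uint8, red, green, blue); there is no depth.
- r.camera_info(name): a dict with "mtx" (3x3 intrinsics, pixels), "D" ([k1, k2, p1, p2, k3] as OpenCV has them; the pictures are not rectified), "R" (3x3) and "t" (3): a world point X has camera coordinates R X + t. Camera axes: x right, y down, z forward; pixel columns grow to the right and rows downward; lengths in m; the calibration is good to about 2 mm. A picture is of the moment at which its call begins. camera_info takes no time and is no camera call.
- r.finish_job(): hands the job in; it is judged then, once.
The state is a dict: "clock": time; "joint_positions": joint angles; "qd": joint speeds; "effort": joint torques, N m; "eef_pos": TCP position; "eef_rot": TCP orientation; "wrist_force": force on the tool from outside, world axes, zero at the start; "moment": the same for the moment, N m; "gripper_width": finger opening in m; "grip_force": force on a finger pad.
Only numpy, scipy, OpenCV 4.12 (cv2) and the standard library are available. Lean on these libraries where they do the work, as an engineer would, in place of code of your own. Each camera call takes 0.05 s, during which the arm holds its last target. There are 200 camera calls.

### The job

Clear the near part of the rolling board: with your fingertips on the top of the rolling pin, roll it away from you until it lies centrally over the strip of tape stuck across the board, parallel to the strip, then leave it there at rest. Push only on the top of the barrel, in several strokes if need be, and never on its flank from behind; do not pick the pin up, and do not disturb the two soap bars, the soap stamp or the two tins.

Things in the scene. Friction and masses are not known exactly. Their poses are not given: they have to be found in the camera images.
- pin: wooden rolling pin, about 0.35 kg: barrel 60 mm in diameter, 130 mm long, a fixed knob handle 24 mm thick and 30 mm long at each end. Origin on its axis at mid length, z = 0.048 (barrel top z = 0.078). Its y runs along the pin; x and z turn as it rolls (z up at the start). Counts as touched on its flank if the fingers press it with over 0.5 N while the TCP is less than 28 mm above its axis.
- tape_strip: strip of pale paper tape stuck flat across the board, 24 mm wide (its x), 310 mm long (its y), paper thin and with no bump. Origin at its middle, on the board's top face. Its x axis is the direction to roll the pin: away from the robot and square to the strip. Its ends stick out on both sides of the pin when the pin lies over it.
- board: fixed light wooden board, 340 mm (x, away from the robot) by 320 mm (y) by 18 mm thick. Origin: centre of its underside (z = 0); top face z = 0.018. Axes parallel to the tape strip's. The pin rolls on it without slipping: the barrel's top, and a fingertip pressing it with 4 N, goes twice as far as the pin. Rolling resistance makes the pin stay where the fingers stop.
- soap_a: loose pale yellow soap bar, 54 x 80 x 25 mm, lying on the far part of the board, long side parallel to the strip; origin at the centre of its underside. Leave alone.
- soap_b: loose orange soap bar, 54 x 79 x 26 mm, lying beside the other one on the far part of the board; origin at the centre of its underside. Leave alone.
- stamp: loose turned wooden soap stamp standing upright near the left edge of the board, 36 mm in diameter, 64 mm tall; origin at the centre of its underside. Leave alone.
- tin_a: loose round metal balm tin on the table to the right of the board, 74 mm in diameter, 34 mm tall; origin at the centre of its underside. Leave alone.
- tin_b: a second balm tin like it, also to the right of the board; origin at the centre of its underside. Leave alone.

How it is judged:
By the outcome, as a careful person would: the job done as asked, in the order asked, and still so for the second after the job is handed in, with the robot touching nothing.
It also fails if it takes over 72 s, if anything falls off the work surface, if the arm or the gripper's body presses on something with over 40 N, if the wrist force passes 120 N, or if a joint passes its speed limit or range.

## Working session

There is one attempt and no reset: what is moved stays moved. The work goes in short steps, Python scripts to look and compute and a tool call to move; the robot and the scene stay as the last step left them, time stands still between calls to the robot, and variables do not carry over. Pictures are saved under pics/ and viewed, at most 12 in all, crops included, and the job is handed in when it is done.

Besides the shell and the picture viewer there is one more tool, called as name(argument=value, ...) on one line, values as JSON. arm_command: Moves the arm, as the interface text tells. Its arguments: {"type":"object","properties":{"rows":{"type":"array","items":{"type":"array","items":{"type":"array","items":{"type":"number"}}}},"squeeze":{"type":"number"}},"required":["rows"]}

```bash
mkdir -p pics; python3 - <<'E'
from station import r
import cv2,numpy as np
for n in("top","side"):
    im=r.snapshot(n); cv2.imwrite(f"pics/{n}0.png",im[...,::-1])
    c=r.camera_info(n); print(n,np.round(c["mtx"],1).tolist(),c["D"],"pos",np.round(-np.array(c["R"]).T@c["t"],3))
s=r.get_state(); print(s)
E
```

```text
top [[395.2, 0.0, 313.2], [0.0, 395.2, 199.1], [0.0, 0.0, 1.0]] [-0.10142517  0.          0.          0.          0.        ] pos [ 0.513 -0.067  1.249]
side [[428.9, 0.0, 317.6], [0.0, 428.9, 204.6], [0.0, 0.0, 1.0]] [-0.10686383  0.          0.          0.          0.        ] pos [0.6   0.869 0.468]
{'clock': 0.1, 'joint_positions': array([-1.31522207,  0.68990623, -0.19453205,  1.56620819,  0.15732147,
        0.90248543, -0.21508042]), 'qd': array([-0.00024987, -0.00236996,  0.0025676 , -0.00190257,  0.00205095,
       -0.00053793, -0.00020166]), 'effort': array([-3.59456935e-03, -5.28499031e+01, -1.27183802e+00, -1.53837276e+01,
       -5.26221155e-02,  1.98413203e-03,  3.27210046e-05]), 'eef_pos': array([0.13739906, 0.60917954, 0.25669518]), 'eef_rot': array([ 1.10603073e-01,  9.93864332e-01, -8.06302219e-04, -2.79194962e-05]), 'wrist_force': array([ 0.41067184, -0.46290549,  0.09038788]), 'moment': array([-0.0051265 ,  0.04033707, -0.01523337]), 'grip_force': 0.0, 'gripper_width': 0.08795779398289578}
```

View pics/top0.png

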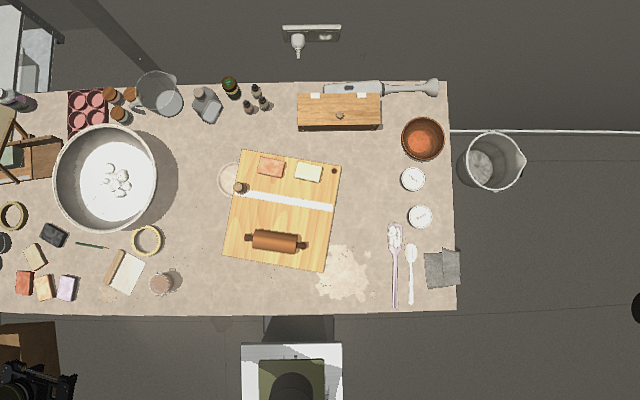

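View pics/side0.png

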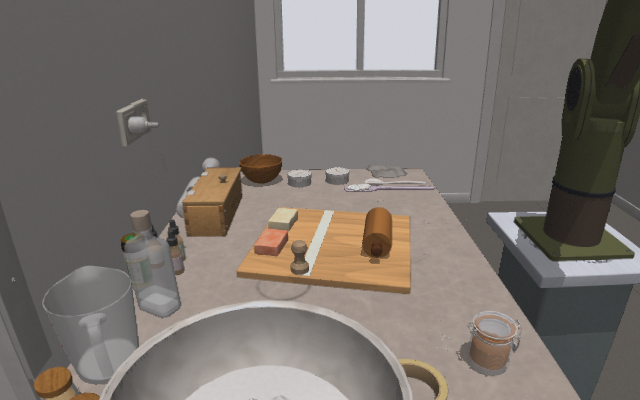

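```bash
cat > h.py <<'E'
from station import r
import cv2,numpy as np
from scipy.spatial.transform import Rotation as Ro
def ray(n,px,z):
    c=r.camera_info(n); u=cv2.undistortPoints(np.array(px,float).reshape(-1,1,2),np.array(c["mtx"]),np.array(c["D"])).reshape(-1,2)
    R=np.array(c["R"]);o=-R.T@np.array(c["t"]); d=np.c_[u,np.ones(len(u))]@R
    return o+d*((z-o[2])/d[:,2])[:,None]
def line(P):  # mid, angle of long axis from +y (deg, +ccw)
    m=P.mean(0); v=np.linalg.svd(P-m)[2][0]; v*=np.sign(v[1]); s=(P-m)@v
    return m+v*(s.min()+s.max())/2, np.degrees(np.arctan2(-v[0],v[1])), np.ptp(s), np.ptp((P-m)@[v[1],-v[0]])
def big(m,k=None):
    n,l,st,_=cv2.connectedComponentsWithStats(m.astype(np.uint8)); i=1+np.argmax(st[1:,4]); y,x=np.nonzero(l==i); return np.c_[x,y]
def measure(save=None):
    im=r.snapshot("top"); hsv=cv2.cvtColor(im,cv2.COLOR_RGB2HSV).astype(int)
    if save: cv2.imwrite(save,cv2.resize(im[135:285,200:350,::-1],None,fx=4,fy=4,interpolation=cv2.INTER_CUBIC))
    roi=np.zeros(im.shape[:2],bool); roi[145:275,222:345]=1
    H,S,V=hsv[...,0],hsv[...,1],hsv[...,2]
    return im,H,S,V,roi
E
python3 - <<'E'
from h import *
im,H,S,V,roi=measure("pics/c0.png")
for p in [(250,196),(290,203),(255,203),(275,220),(275,236),(275,240),(275,245),(305,243),(247,238)]: print(p,H[p[1],p[0]],S[p[1],p[0]],V[p[1],p[0]])
E
```

```text
(250, 196) 100 3 235
(290, 203) 90 2 235
(255, 203) 19 100 230
(275, 220) 18 107 228
(275, 236) 13 145 146
(275, 240) 13 144 196
(275, 245) 14 144 191
(305, 243) 13 115 91
(247, 238) 12 115 113
```

View pics/c0.png

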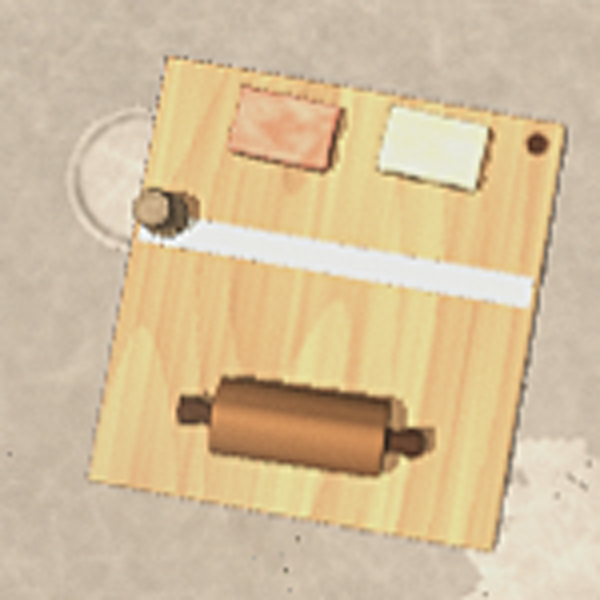

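```bash
cat >> h.py <<'E'
def brd():
    im,H,S,V,roi=measure()
    t=big(roi&(S<30)&(V>200)&(np.arange(400)[:,None]>185)); T=line(ray("top",t,.018)[:,:2])
    lo=roi&(np.arange(400)[:,None]>185)
    b=big(lo&(H<16)&(S>125)&(V>100)); B=line(ray("top",b,.055)[:,:2])
    return im,t,T,b,B
def report(save=None):
    im,t,T,b,B=brd()
    a=np.radians(T[1]); ex=np.array([np.cos(a),np.sin(a)]); ey=np.array([-ex[1],ex[0]])
    print("tape",np.round(T[0],4),[round(float(q),4) for q in T[1:]]); print("barrel",np.round(B[0],4),[round(float(q),4) for q in B[1:]])
    d=B[0]-T[0]; print("pin rel tape: along %.4f across %.4f  yawdiff %.2f"%(d@ex,d@ey,B[1]-T[1]))
    if save:
        o=im[...,::-1].copy(); o[b[:,1],b[:,0]]=(255,0,0); o[t[:,1],t[:,0]]=(0,255,0)
        cv2.imwrite(save,cv2.resize(o[135:285,200:350],None,fx=4,fy=4,interpolation=cv2.INTER_NEAREST))
    return T,B,ex,ey
E
python3 - <<'E'
from h import *
T,B,ex,ey=report("pics/m0.png")
print("handles",ray("top",[[200+192/4,135+408/4],[200+408/4,135+441/4]],.048)[:,:2].round(4))
print("stamp top",ray("top",[[200+152/4,135+209/4]],.082).round(4))
# side view: tape + pin end
im=r.snapshot("side"); cv2.imwrite("pics/s0.png",cv2.resize(im[195:295,235:425,::-1],None,fx=4,fy=4,interpolation=cv2.INTER_CUBIC))
E
```

```text
tape [0.6014 0.0135] [-10.6045, 0.3083, 0.0244]
barrel [0.4726 0.0415] [-10.0963, 0.1327, 0.0595]
pin rel tape: along -0.1318 across 0.0038  yawdiff 0.51
handles [[ 0.4873  0.121 ]
 [ 0.4595 -0.0423]]
stamp top [[0.6358 0.1443 0.082 ]]
```

View pics/m0.png

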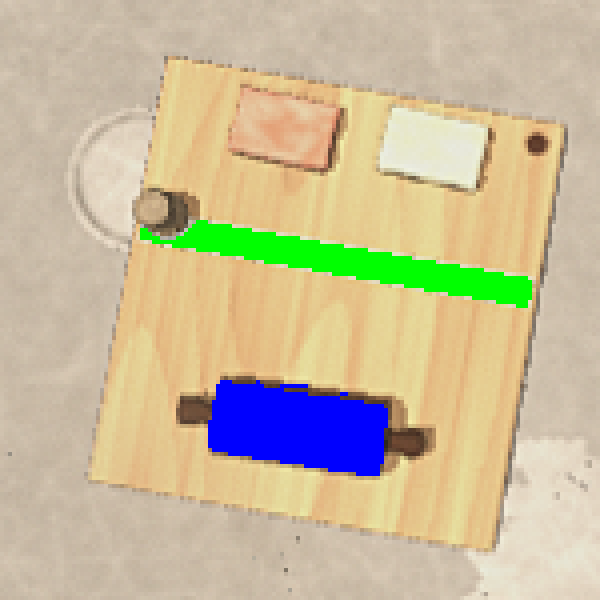

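View pics/s0.png

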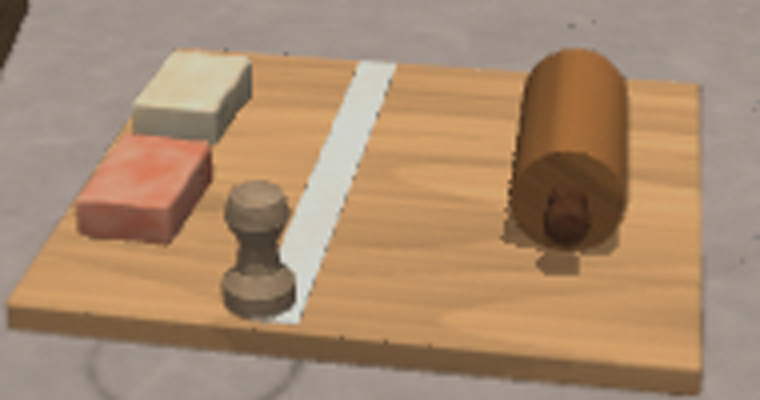

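```bash
cat >> h.py <<'E'
def tool():
    s=r.get_state(); M=Ro.from_quat(s["eef_rot"]).as_matrix(); return s,M,s["eef_pos"]
E
python3 - <<'E'
from h import *
im,t,T,b,B=brd()
for n,P,z in(("tape",t[t[:,0]>256],.018),("barrel",b[(b[:,0]>256)&(b[:,0]<294)],.055)):
    # edges per column -> line fits
    xs=np.unique(P[:,0]); 
    for f in(np.min,np.max):
        e=np.array([[x,f(P[P[:,0]==x][:,1])+(-.5 if f is np.min else .5)] for x in xs]); W=ray("top",e,z)[:,:2]
        k=np.polyfit(W[:,1],W[:,0],1); print(n,"x at y=0: %.4f ang %.2f"%(k[1],-np.degrees(np.arctan(k[0]))))
s,M,p=tool(); print(M.round(3).tolist())
yaw=np.radians(-10.5); Md=np.array([[-np.cos(yaw),-np.sin(yaw),0],[-np.sin(yaw),np.cos(yaw),0],[0,0,-1]]); print("turn",np.degrees(Ro.from_matrix(M.T@Md).as_rotvec()).round(2))
print("shift in turned frame",(Md.T@(np.array([.468,.0395,.150])-p)).round(4))
E
```

```text
tape x at y=0: 0.6109 ang -10.98
tape x at y=0: 0.5875 ang -10.89
barrel x at y=0: 0.4942 ang -9.17
barrel x at y=0: 0.4376 ang -9.62
[[-0.976, 0.22, -0.0], [0.22, 0.976, -0.001], [-0.0, -0.001, -1.0]]
turn [-0.03  0.   -2.21]
shift in turned frame [-0.4289 -0.5002  0.1072]
```

```bash
python3 - <<'E'
from h import *
s,M,p=tool()
yaw=np.radians(-9.6); Md=np.array([[-np.cos(yaw),-np.sin(yaw),0],[-np.sin(yaw),np.cos(yaw),0],[0,0,-1]]); print("turn",np.degrees(Ro.from_matrix(M.T@Md).as_rotvec()).round(2))
print("shift in turned frame",(Md.T@(np.array([.464,.042,.120])-p)).round(4))
E
```

```text
turn [-0.03  0.   -3.11]
shift in turned frame [-0.4166 -0.5051  0.1372]
```

arm_command(rows=[[[23,0,0,0,0,0,-3.1],[23,-0.02,-0.02,0,0,0,0],[23,-0.025,-0.03,0,0,0,0],[23,-0.025,-0.03,0,0,0,0],[23,-0.025,-0.03,0,0,0,0]]])

```text
clock: 0.72
eef_pos: [0.2133, 0.484, 0.2573]
eef_rot: [0.083, 0.997, 0.0, 0.0]
wrist_force: [0.6, -0.0, -0.3]
gripper_width: 0.0803
grip_force: 0.0
```

arm_command(rows=[[[23,-0.024,-0.03,0,0,0,0],[23,-0.024,-0.03,0,0,0,0],[23,-0.024,-0.03,0,0,0,0],[23,-0.024,-0.03,0,0,0,0],[23,-0.024,-0.03,0,0,0,0]]])

```text
clock: 1.13
eef_pos: [0.3067, 0.3159, 0.2576]
eef_rot: [0.084, 0.997, 0.0, 0.0]
wrist_force: [1.6, -0.1, -0.1]
gripper_width: 0.0803
grip_force: 0.0
```

arm_command(rows=[[[23,-0.024,-0.03,0,0,0,0],[23,-0.024,-0.03,0,0,0,0],[23,-0.024,-0.03,0,0,0,0],[23,-0.024,-0.03,0.01,0,0,0],[23,-0.024,-0.03,0.01,0,0,0]]])

```text
clock: 1.55
eef_pos: [0.4006, 0.1482, 0.2378]
eef_rot: [0.084, 0.996, 0.001, 0.001]
wrist_force: [0.8, 0.4, 0.2]
gripper_width: 0.08
grip_force: 0.0
```

arm_command(rows=[[[23,-0.024,-0.03,0.02,0,0,0],[23,-0.024,-0.03,0.02,0,0,0],[23,-0.02,-0.02,0.02,0,0,0],[23,-0.01,-0.01,0.02,0,0,0],[23,0,0,0,0,0,0]]])

```text
clock: 1.97
eef_pos: [0.4603, 0.0464, 0.1562]
eef_rot: [0.087, 0.996, -0.001, -0.002]
wrist_force: [-0.8, -0.2, -1.2]
gripper_width: 0.0801
grip_force: 0.0
```

```bash
cat >> h.py <<'E'
def goal(along,yawdeg,z,pin=(.474,.040),across=0.0015):
    s,M,p=tool(); a=np.radians(yawdeg); ex=np.array([np.cos(a),np.sin(a)]); ey=np.array([-ex[1],ex[0]])
    g=np.r_[np.array(pin)+along*ex+across*ey,z]
    print("pos",p.round(4),"F",s["wrist_force"].round(1),"yaw",np.degrees(np.arctan2(-M[0,1],M[1,1])).round(2),"shift",(M.T@(g-p)).round(4),"w",s["gripper_width"])
E
python3 -c "
from h import *
goal(-.010,-9.6,.105)"
```

```text
pos [0.4603 0.0464 0.1562] F [-0.8 -0.2 -1.2] yaw -9.98 shift [-0.0047 -0.0023  0.0512] w 0.08006187100516161
```

arm_command(rows=[[[23,-0.005,-0.003,0.025,0,0,0],[23,0,0,0.02,0,0,0],[23,0,0,0.006,0,0,0],[23,0,0,0,0,0,0],[23,0,0,0,0,0,0]]])

```text
clock: 2.38
eef_pos: [0.4641, 0.0475, 0.1086]
eef_rot: [0.083, 0.997, 0.0, -0.0]
wrist_force: [-0.2, -0.1, 0.6]
gripper_width: 0.0801
grip_force: 0.0
```

```bash
python3 -c "
from h import *
goal(-.010,-9.6,.097)
im=r.snapshot('side'); cv2.imwrite('pics/s1.png',cv2.resize(im[165:295,275:425,::-1],None,fx=4,fy=4))"
```

```text
pos [0.4641 0.0475 0.1086] F [-0.2 -0.1  0.6] yaw -9.52 shift [-0.001  -0.0043  0.0116] w 0.08007405791589463
```

View pics/s1.png

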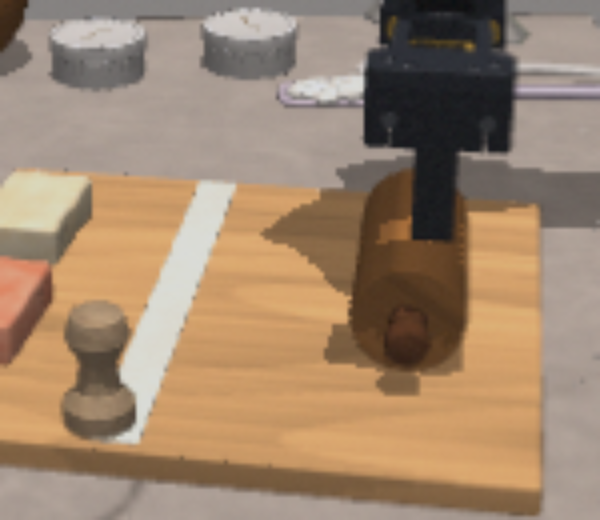

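The side crop shows the near finger's tip at about (435,240), over the barrel and a little on its near side of the crest (~(415,200)), as intended. Lowering to contact.

arm_command(rows=[[[23,0,-0.004,0.007,0,0,0],[23,0,0,0.003,0,0,0],[23,0,0,0.001,0,0,0],[23,0,0,0.001,0,0,0],[23,0,0,0,0,0,0]]])

```text
clock: 2.85
eef_pos: [0.4643, 0.0421, 0.0969]
eef_rot: [0.084, 0.996, -0.0, 0.001]
wrist_force: [-0.2, -0.9, 9.7]
gripper_width: 0.0804
grip_force: 4.7
```

arm_command(rows=[[[23,-0.006,0,0,0,0,0.2],[23,-0.008,0,0,0,0,0.3],[23,-0.009,0,0,0,0,0.3],[23,-0.009,0,0,0,0,0.3],[23,-0.007,0,0,0,0,0.3]]])

```text
clock: 3.27
eef_pos: [0.5034, 0.0354, 0.0969]
eef_rot: [0.096, 0.995, 0.0, 0.001]
wrist_force: [-0.6, -0.3, 5.0]
gripper_width: 0.0799
grip_force: 2.7
```

```bash
python3 -c "
from h import *
goal(.030,-10.9,.097)
report()"
```

```text
pos [0.5034 0.0354 0.0969] F [-0.6 -0.3  5. ] yaw -11.01 shift [-0.0003  0.0004 -0.0001] w 0.07994707747062155
tape [0.6019 0.0134] [-10.3614, 0.3082, 0.0258]
barrel [ 0.5631 -0.0956] [-18.2432, 0.0124, 0.002]
pin rel tape: along -0.0185 across -0.1142  yawdiff -7.88
```

arm_command(rows=[[[23,0,0,-0.012,0,0,0],[23,0.021,0,0,0,0,0],[23,0,0,0.008,0,0,0],[23,0,0,0.0045,0,0,0],[23,0,0,0,0,0,0]]])

```text
clock: 3.73
eef_pos: [0.4835, 0.0393, 0.0968]
eef_rot: [0.096, 0.995, -0.0, 0.002]
wrist_force: [-0.0, -3.0, 20.9]
gripper_width: 0.0797
grip_force: 10.1
```

arm_command(rows=[[[23,-0.006,0,0,0,0,0],[23,-0.009,0,0,0,0,0],[23,-0.01,0,0,0,0,0],[23,-0.01,0,0,0,0,0],[23,-0.007,0,0,0,0,0]]])

```text
clock: 4.15
eef_pos: [0.526, 0.0314, 0.0964]
eef_rot: [0.096, 0.995, 0.0, 0.003]
wrist_force: [1.4, -0.8, 8.6]
gripper_width: 0.0803
grip_force: 4.5
```

arm_command(rows=[[[23,0,0,-0.015,0,0,0],[23,0.03,0,-0.01,0,0,0],[23,0.04,0,0,0,0,0],[23,0.04,0,0,0,0,0],[23,0.01,0,0,0,0,0]]])

```text
clock: 4.57
eef_pos: [0.3981, 0.0545, 0.1202]
eef_rot: [0.095, 0.996, -0.001, -0.004]
wrist_force: [-0.7, -0.7, 0.7]
gripper_width: 0.0802
grip_force: 0.0
```

```bash
cat >> h.py <<'E'
def rep2(save=None):
    im,t,T,b,B=brd(); x0=b[:,0].min(); x1=b[:,0].max()
    P=b[(b[:,0]>x0+5)&(b[:,0]<x1-5)]
    e=np.array([[x,P[P[:,0]==x][:,1].max()+.5] for x in np.unique(P[:,0])]); W=ray("top",e,.048)[:,:2]
    k=np.polyfit(W[:,1],W[:,0],1); y=B[0][1]; ang=-np.degrees(np.arctan(k[0]))
    x=k[0]*y+k[1]+.03/np.cos(np.radians(ang)); tx=.5992+y*np.tan(np.radians(10.93)); c=np.cos(np.radians(10.93))
    print("near edge: centre (%.4f,%.4f) ang %.2f  to go %.4f"%(x,y,ang,(tx-x)*c), "mask len/wid",B[2:],"mask centre",B[0].round(4),"ang",B[1].round(2))
    if save: cv2.imwrite(save,cv2.resize(im[135:285,200:350,::-1],None,fx=4,fy=4,interpolation=cv2.INTER_CUBIC))
    return (x,y)
E
python3 -c "
from h import *
c=rep2('pics/c1.png'); goal(-.010,-10.9,.105,pin=c)"
```

```text
near edge: centre (0.5177,0.0438) ang -11.07  to go 0.0883 mask len/wid (np.float64(0.15441152130687244), np.float64(0.0602410517552955)) mask centre [0.517  0.0438] ang -10.23
pos [0.3989 0.0548 0.1201] F [-1.4  0.1 -0.3] yaw -10.8 shift [-0.1089  0.013   0.0142] w 0.08026611350528937
```

View pics/c1.png

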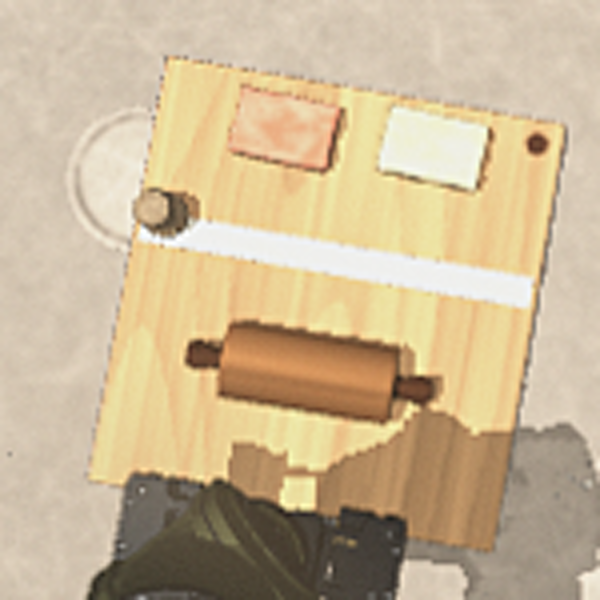

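```bash
python3 -c "
from h import *
c=ray('top',[[277.4,227.6]],.06)[0,:2];print(c)
goal(-.011,-10.9,.105,pin=(.5177-(.0438-c[1])*.192,c[1]),across=0)"
```

```text
[0.51418178 0.03033073]
pos [0.3989 0.0548 0.1201] F [-1.4  0.1 -0.3] yaw -10.8 shift [-0.1078 -0.0022  0.0143] w 0.08026611350528937
```

arm_command(rows=[[[23,-0.035,-0.001,0,0,0,0],[23,-0.038,-0.001,0,0,0,0],[23,-0.035,0,0,0,0,0.1],[23,0,0,0.015,0,0,0],[23,0,0,0,0,0,0]]])

```text
clock: 5.03
eef_pos: [0.5131, 0.031, 0.1035]
eef_rot: [0.098, 0.995, 0.0, 0.001]
wrist_force: [-0.4, -0.1, -0.0]
gripper_width: 0.0803
grip_force: 0.0
```

```bash
python3 -c "
from h import *
goal(-.011,-10.9,.097,pin=(.5152,.0303),across=0)"
```

```text
pos [0.5131 0.031  0.1035] F [-0.4 -0.1 -0. ] yaw -11.28 shift [ 0.0088 -0.0003  0.0065] w 0.08026766005547127
```

arm_command(rows=[[[23,0.009,0,0,0,0,-0.3],[23,0,0,0.005,0,0,0],[23,0,0,0.002,0,0,0],[23,0,0,0.0006,0,0,0],[23,0,0,0,0,0,0]]])

```text
clock: 5.45
eef_pos: [0.5016, 0.0339, 0.0976]
eef_rot: [0.094, 0.996, -0.0, -0.0]
wrist_force: [-0.4, 0.2, -0.1]
gripper_width: 0.0802
grip_force: 0.0
```

arm_command(rows=[[[23,-0.006,0,0,0,0,0],[23,-0.01,0,0,0,0,0],[23,-0.011,0,0,0,0,0],[23,-0.01,0,0,0,0,0],[23,-0.007,0,0,0,0,0]]])

```text
clock: 5.87
eef_pos: [0.5465, 0.0252, 0.0981]
eef_rot: [0.095, 0.996, 0.0, 0.001]
wrist_force: [0.3, 0.4, 0.3]
gripper_width: 0.0804
grip_force: 0.0
```

arm_command(rows=[[[23,0.022,0,0,0,0,0],[23,0.022,0,0,0,0,0],[23,0,0,0.001,0,0,0],[23,0,0,0.001,0,0,0],[23,0,0,0,0,0,0]]])

```text
clock: 6.28
eef_pos: [0.5028, 0.0334, 0.0965]
eef_rot: [0.094, 0.996, -0.0, 0.001]
wrist_force: [0.1, -1.5, 6.4]
gripper_width: 0.0803
grip_force: 3.3
```

arm_command(rows=[[[23,-0.006,0,0.0003,0,0,0],[23,-0.01,0,0,0,0,0],[23,-0.011,0,0,0,0,0],[23,-0.01,0,0,0,0,0],[23,-0.007,0,0,0,0,0]]])

```text
clock: 6.7
eef_pos: [0.5485, 0.0249, 0.097]
eef_rot: [0.095, 0.996, 0.0, 0.003]
wrist_force: [0.5, -0.2, 8.1]
gripper_width: 0.0803
grip_force: 4.0
```

arm_command(rows=[[[23,0,0,-0.012,0,0,0],[23,0.022,0,0,0,0,0],[23,0,0,0.008,0,0,0],[23,0,0,0.0045,0,0,0],[23,0,0,0,0,0,0]]])

```text
clock: 7.12
eef_pos: [0.5241, 0.0296, 0.0952]
eef_rot: [0.094, 0.996, -0.0, 0.0]
wrist_force: [-2.0, -1.0, 13.8]
gripper_width: 0.0803
grip_force: 6.4
```

arm_command(rows=[[[23,0,0,-0.006,0,0,0],[23,-0.007,0,0,0,0,0],[23,0,0,0.004,0,0,0],[23,0,0,0.001,0,0,0],[23,0,0,0,0,0,0]]])

```text
clock: 7.53
eef_pos: [0.5328, 0.0281, 0.0969]
eef_rot: [0.095, 0.996, 0.0, 0.002]
wrist_force: [-0.5, 0.0, 12.8]
gripper_width: 0.0802
grip_force: 6.7
```

```bash
python3 -c "
from h import *
goal(-.010,-10.9,.097,pin=(.5152,.0303),across=0)
im=r.snapshot('side'); cv2.imwrite('pics/s2.png',cv2.resize(im[165:295,255:405,::-1],None,fx=4,fy=4))"
```

```text
pos [0.5328 0.0281 0.0969] F [-0.5  0.  12.8] yaw -10.86 shift [ 0.0277 -0.0012 -0.0002] w 0.08023781174401266
```

View pics/s2.png

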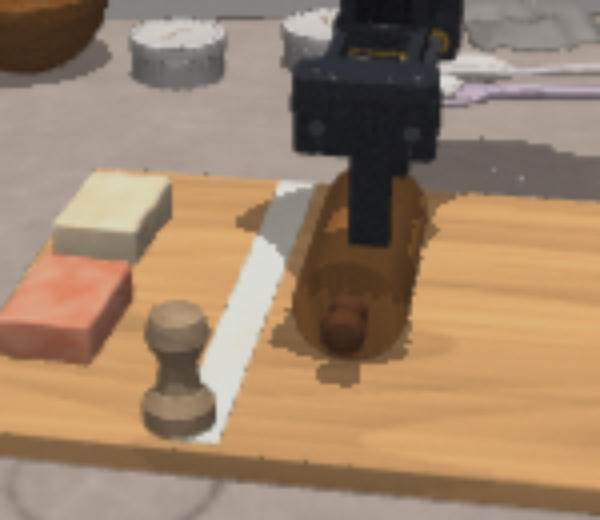

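The side crop shows the finger at (370,243) on the crest, with the pin just behind the tape (~(300,230)) and the stamp and soaps undisturbed. Continuing the strokes.

arm_command(rows=[[[23,-0.006,0,0,0,0,0],[23,-0.009,0,0,0,0,0],[23,-0.01,0,0,0,0,0],[23,-0.008,0,0,0,0,0],[23,-0.005,0,0,0,0,0]]])

```text
clock: 8.0
eef_pos: [0.5707, 0.0211, 0.0969]
eef_rot: [0.095, 0.996, 0.001, 0.003]
wrist_force: [-0.1, -0.0, 11.0]
gripper_width: 0.0802
grip_force: 5.4
```

arm_command(rows=[[[23,0,0,-0.012,0,0,0],[23,0.018,0,0,0,0,0],[23,0,0,0.008,0,0,0],[23,0,0,0.004,0,0,0],[23,0,0,0,0,0,0]]])

```text
clock: 8.42
eef_pos: [0.5511, 0.0243, 0.0967]
eef_rot: [0.094, 0.996, -0.0, 0.001]
wrist_force: [-0.6, -0.9, 13.0]
gripper_width: 0.0802
grip_force: 5.8
```

arm_command(rows=[[[23,-0.006,0,0,0,0,0],[23,-0.009,0,0,0,0,0],[23,-0.01,0,0,0,0,0],[23,-0.008,0,0,0,0,0],[23,-0.005,0,0,0,0,0]]])

```text
clock: 8.83
eef_pos: [0.5902, 0.0171, 0.097]
eef_rot: [0.094, 0.996, 0.0, 0.002]
wrist_force: [0.7, -1.1, 12.5]
gripper_width: 0.0804
grip_force: 6.3
```

arm_command(rows=[[[23,0,0,-0.015,0,0,0],[23,0.03,0,-0.01,0,0,0],[23,0.04,0,0,0,0,0],[23,0.04,0,0,0,0,0],[23,0.02,0,0,0,0,0]]])

```text
clock: 9.25
eef_pos: [0.4544, 0.0419, 0.1205]
eef_rot: [0.093, 0.996, -0.001, -0.003]
wrist_force: [-0.2, -0.5, 0.6]
gripper_width: 0.0807
grip_force: 0.0
```

arm_command(rows=[[[23,0,0,0,0,0,0],[23,0,0,0,0,0,0],[23,0,0,0,0,0,0]]])

```text
clock: 9.5
eef_pos: [0.4612, 0.0419, 0.1206]
eef_rot: [0.094, 0.996, 0.0, 0.001]
wrist_force: [0.7, -0.7, 0.1]
gripper_width: 0.0802
grip_force: 0.0
```

```bash
python3 -c "
from h import *
c=rep2('pics/c2.png'); goal(-.010,-10.9,.105,pin=c,across=0)"
```

```text
near edge: centre (0.5865,0.0315) ang -10.41  to go 0.0184 mask len/wid (np.float64(0.1535634533023083), np.float64(0.0587227907523976)) mask centre [0.5837 0.0315] ang -10.5
pos [0.4614 0.0418 0.1206] F [ 0.  -0.1 -0.1] yaw -10.85 shift [-0.1148  0.0134  0.0158] w 0.08031858814722204
```

View pics/c2.png

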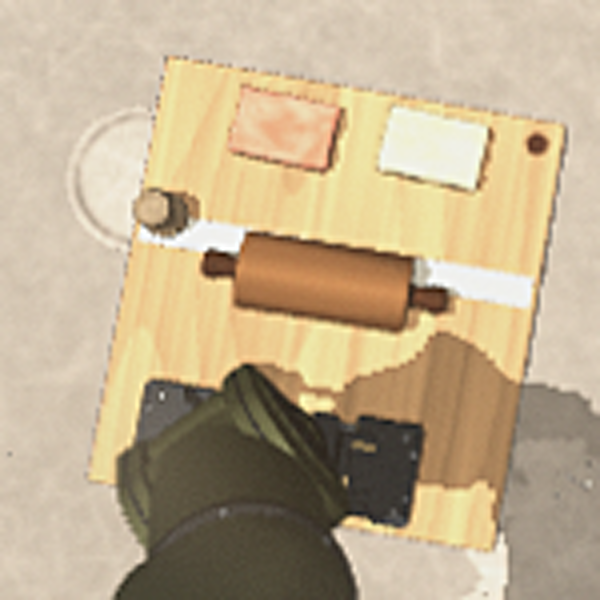

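```bash
python3 -c "
from h import *
c=ray('top',[[200+323/4,135+281/4]],.06)[0,:2];print(c)
goal(-.009,-10.9,.100,pin=(.5865-(.0315-c[1])*.19,c[1]),across=0)"
```

```text
[0.58118169 0.01931853]
pos [0.4614 0.0418 0.1206] F [ 0.  -0.1 -0.1] yaw -10.85 shift [-0.1158  0.0011  0.0208] w 0.08031858814722204
```

arm_command(rows=[[[23,-0.035,0,0,0,0,0],[23,-0.04,0,0,0,0,0],[23,-0.03,0,0,0,0,0],[23,-0.011,0.001,0.01,0,0,0],[23,0,0,0.01,0,0,0]]])

```text
clock: 9.97
eef_pos: [0.5788, 0.0196, 0.1008]
eef_rot: [0.096, 0.995, 0.001, 0.003]
wrist_force: [-0.2, -0.9, -0.6]
gripper_width: 0.0808
grip_force: 0.0
```

arm_command(rows=[[[23,0,0,0.002,0,0,0],[23,0,0,0.001,0,0,0],[23,0,0,0.001,0,0,0],[23,0,0,0,0,0,0],[23,0,0,0,0,0,0]]])

```text
clock: 10.38
eef_pos: [0.5726, 0.0213, 0.0972]
eef_rot: [0.094, 0.996, -0.0, -0.0]
wrist_force: [-0.2, 0.5, 1.4]
gripper_width: 0.0798
grip_force: 0.2
```

arm_command(rows=[[[23,0,0,0.0008,0,0,0],[23,0,0,0,0,0,0],[23,-0.004,0,0,0,0,0],[23,-0.006,0,0,0,0,0],[23,-0.007,0,0,0,0,0]]])

```text
clock: 10.8
eef_pos: [0.5904, 0.0181, 0.0971]
eef_rot: [0.094, 0.996, -0.0, 0.0]
wrist_force: [-0.3, -0.9, 5.1]
gripper_width: 0.0801
grip_force: 2.7
```

arm_command(rows=[[[23,-0.007,0,0,0,0,0],[23,-0.006,0,0,0,0,0],[23,-0.004,0,0,0,0,0],[23,-0.002,0,0,0,0,0],[23,0,0,0,0,0,0]]])

```text
clock: 11.22
eef_pos: [0.6098, 0.0145, 0.0971]
eef_rot: [0.094, 0.996, 0.0, 0.001]
wrist_force: [1.1, -1.1, 5.1]
gripper_width: 0.0803
grip_force: 2.9
```

arm_command(rows=[[[23,0,0,0,0,0,0],[23,0,0,0,0,0,0],[23,0,0,0,0,0,0]]])

```text
clock: 11.47
eef_pos: [0.6092, 0.0147, 0.0971]
eef_rot: [0.094, 0.996, 0.0, 0.001]
wrist_force: [0.1, -0.9, 5.7]
gripper_width: 0.0803
grip_force: 2.7
```

arm_command(rows=[[[23,0,0,-0.015,0,0,0],[23,0,0,-0.015,0,0,0],[23,0.04,0,0,0,0,0],[23,0.04,0,0,0,0,0],[23,0.04,0,0,0,0,0]]])

```text
clock: 11.88
eef_pos: [0.4895, 0.0374, 0.1266]
eef_rot: [0.094, 0.996, 0.001, 0.0]
wrist_force: [0.4, 0.2, -0.5]
gripper_width: 0.0803
grip_force: 0.0
```

arm_command(rows=[[[23,0.02,0,0,0,0,0],[23,0,0,0,0,0,0],[23,0,0,0,0,0,0],[23,0,0,0,0,0,0]]])

```text
clock: 12.22
eef_pos: [0.4727, 0.041, 0.1264]
eef_rot: [0.094, 0.996, 0.0, 0.001]
wrist_force: [-0.2, 0.8, 0.5]
gripper_width: 0.0803
grip_force: 0.0
```

```bash
python3 -c "
from h import *
c=rep2('pics/c3.png'); goal(-.010,-10.9,.105,pin=c,across=0)"
```

```text
near edge: centre (0.6029,0.0299) ang -11.47  to go 0.0020 mask len/wid (np.float64(0.1561070614817406), np.float64(0.057964670304432794)) mask centre [0.5995 0.0299] ang -10.14
pos [0.473  0.0408 0.1263] F [0.6 0.  0.2] yaw -10.83 shift [-0.1196  0.0136  0.0216] w 0.08003684311014632
```

View pics/c3.png

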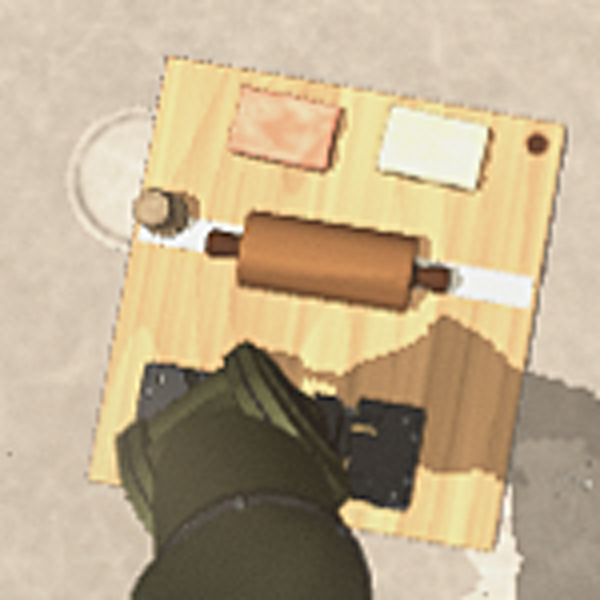

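```bash
python3 - <<'E'
from h import *
im=np.mean([r.snapshot("top").astype(float) for _ in range(3)],0)
big4=cv2.resize(im[135:285,200:350].astype(np.uint8),None,fx=8,fy=8,interpolation=cv2.INTER_CUBIC)
V=cv2.cvtColor(big4,cv2.COLOR_RGB2HSV)[...,2].astype(int)
up=lambda P:np.c_[200+(P[:,0]+.5)/8-.5,135+(P[:,1]+.5)/8-.5]
def tapex(y): return .5992+y*np.tan(np.radians(10.93))
for c0,c1 in((424,462),(848,890)):
    prof=V[400:640,c0:c1].mean(1); 
    print("handle col",c0,"V",[int(v) for v in prof[::8]])
    d=np.nonzero(prof<125)[0]; e=np.array([[(c0+c1)/2,400+d[0]-.5],[(c0+c1)/2,400+d[-1]+.5]]); W=ray("top",up(e),.048)[:,:2]; m=W.mean(0)
    print(" width %.4f centre"%abs(W[0,0]-W[1,0]),m.round(4),"to go %.4f"%((tapex(m[1])-m[0])*.982))
# barrel edges by intensity gradient at several columns
res=[]
g=cv2.cvtColor(big4,cv2.COLOR_RGB2GRAY).astype(float)
for c in range(500,820,16):
    p=g[:,c:c+8].mean(1); a=p[520:660]; lo=520+np.argmax(np.gradient(a)); hi=380+np.argmin(np.gradient(p[380:480]))
    W=ray("top",up(np.array([[c+4,lo],[c+4,hi]],float)),.05)[:,:2]; res.append([W[0,1],W[0,0],W[1,0]])
res=np.array(res)
for j in(1,2):
    k=np.polyfit(res[:,0],res[:,j],1); rs=res[:,j]-np.polyval(k,res[:,0]); print("edge",j,"ang %.2f offset from tape mid at y=.015: %.4f rms %.4f"%(-np.degrees(np.arctan(k[0])),(np.polyval(k,.015)-tapex(.015))*.982,rs.std()))
E
```

```text
handle col 424 V [237, 237, 237, 237, 237, 239, 249, 217, 108, 74, 104, 110, 107, 70, 117, 227, 251, 237, 237, 237, 237, 237, 237, 237, 236, 237, 237, 236, 236, 237]
 width 0.0191 centre [0.6131 0.0986] to go 0.0050
handle col 848 V [238, 238, 238, 237, 237, 238, 238, 238, 239, 234, 225, 222, 224, 224, 228, 229, 172, 93, 92, 117, 115, 101, 84, 144, 230, 247, 238, 238, 239, 224]
 width 0.0190 centre [ 0.5834 -0.0633] to go 0.0035
edge 1 ang -10.38 offset from tape mid at y=.015: -0.0342 rms 0.0006
edge 2 ang -9.95 offset from tape mid at y=.015: 0.0251 rms 0.0006
```

```bash
python3 - <<'E'
from h import *
im=cv2.imread("pics/top0.png"); b=cv2.resize(im[135:285,200:350],None,fx=8,fy=8,interpolation=cv2.INTER_CUBIC)
g=b[...,0].astype(float)  # blue: tape vs wood
up=lambda P:np.c_[200+(P[:,0]+.5)/8-.5,135+(P[:,1]+.5)/8-.5]
res=[]
for c in range(420,1040,16):
    p=g[:,c:c+8].mean(1); r0=int(464+(c-290)*.155); s=slice(r0-50,r0+60); d=np.gradient(p[s])
    W=ray("top",up(np.array([[c+4,s.start+np.argmin(d)],[c+4,s.start+np.argmax(d)]],float)),.018)[:,:2]; res.append([W[0,1],W[0,0],W[1,0]])
res=np.array(res)
for j in(1,2):
    k=np.polyfit(res[:,0],res[:,j],1); print("ang %.2f x(y=.015) %.4f rms %.4f"%(-np.degrees(np.arctan(k[0])),np.polyval(k,.015),(res[:,j]-np.polyval(k,res[:,0])).std()))
print("ref", .5992+.015*np.tan(np.radians(10.93)))
E
```

```text
ang -10.97 x(y=.015) 0.5898 rms 0.0004
ang -11.01 x(y=.015) 0.6149 rms 0.0008
ref 0.60209669076333
```

```bash
python3 -c "
from h import *
goal(-.004,-10.9,.099,pin=(.5982,.0175),across=0)"
```

```text
pos [0.4725 0.0404 0.1261] F [-0.4 -0.   0.4] yaw -10.86 shift [-0.1238  0.0011  0.0272] w 0.08011220575610341
```

arm_command(rows=[[[23,-0.04,0,0,0,0,0],[23,-0.04,0,0,0,0,0],[23,-0.03,0,0,0,0,0],[23,-0.014,0.001,0.01,0,0,-0.3],[23,0,0,0.014,0,0,0]]])

```text
clock: 12.83
eef_pos: [0.5991, 0.0169, 0.1029]
eef_rot: [0.094, 0.996, 0.001, 0.004]
wrist_force: [-0.4, -0.1, 0.6]
gripper_width: 0.0798
grip_force: 0.0
```

arm_command(rows=[[[23,0,0,0.002,0,0,0],[23,0,0,0.0015,0,0,0],[23,0,0,0.001,0,0,0],[23,0,0,0,0,0,0],[23,0,0,0,0,0,0]]])

```text
clock: 13.25
eef_pos: [0.5933, 0.0186, 0.0983]
eef_rot: [0.091, 0.996, 0.0, 0.0]
wrist_force: [-0.1, 0.0, 0.3]
gripper_width: 0.0805
grip_force: 0.0
```

arm_command(rows=[[[23,0,0,0.0012,0,0,0],[23,0,0,0.001,0,0,0],[23,0,0,0,0,0,0],[23,0,0,0,0,0,0]]])

```text
clock: 13.58
eef_pos: [0.5947, 0.0183, 0.0971]
eef_rot: [0.092, 0.996, 0.0, 0.002]
wrist_force: [0.3, 0.2, 8.0]
gripper_width: 0.0798
grip_force: 3.6
```

arm_command(rows=[[[23,-0.002,0,0.0002,0,0,0.2],[23,-0.002,0,0,0,0,0.2],[23,-0.002,0,0,0,0,0.2],[23,-0.002,0,0,0,0,0.1],[23,-0.0005,0,0,0,0,0]]])

```text
clock: 14.0
eef_pos: [0.6034, 0.0168, 0.0971]
eef_rot: [0.097, 0.995, 0.0, 0.002]
wrist_force: [0.4, 0.0, 8.8]
gripper_width: 0.0804
grip_force: 4.3
```

arm_command(rows=[[[23,0,0,0,0,0,0],[23,0,0,0,0,0,0],[23,0,0,0,0,0,0]]])

```text
clock: 14.25
eef_pos: [0.6032, 0.0168, 0.0971]
eef_rot: [0.097, 0.995, 0.0, 0.002]
wrist_force: [0.2, -0.6, 8.7]
gripper_width: 0.0799
grip_force: 4.1
```

arm_command(rows=[[[23,0,0,-0.015,0,0,0],[23,0,0,-0.015,0,0,0],[23,0.04,0,0,0,0,0],[23,0.04,0,0,0,0,0],[23,0.04,0,0,0,0,0]]])

```text
clock: 14.67
eef_pos: [0.4831, 0.0402, 0.126]
eef_rot: [0.098, 0.995, 0.001, 0.001]
wrist_force: [-1.4, 1.0, -0.9]
gripper_width: 0.08
grip_force: 0.0
```

arm_command(rows=[[[23,0.01,0,0,0,0,0],[23,0,0,0,0,0,0],[23,0,0,0,0,0,0],[23,0,0,0,0,0,0]]])

```text
clock: 15.0
eef_pos: [0.4761, 0.0421, 0.1256]
eef_rot: [0.098, 0.995, 0.0, 0.001]
wrist_force: [-0.1, -0.5, 0.2]
gripper_width: 0.0806
grip_force: 0.0
```

```bash
cat > fin.py <<'E'
from h import *
im=r.snapshot("top")
b=cv2.resize(im[135:285,200:350],None,fx=8,fy=8,interpolation=cv2.INTER_CUBIC)
up=lambda P:np.c_[200+(P[:,0]+.5)/8-.5,135+(P[:,1]+.5)/8-.5]
tapex=lambda y:.60235+(y-.015)*np.tan(np.radians(10.98))
V=b.max(2).astype(float); m=[]
for c0,c1 in((426,462),(850,888)):
    d=np.nonzero(V[360:640,c0:c1].mean(1)<125)[0]; e=np.array([[(c0+c1)/2,360+d[0]-.5],[(c0+c1)/2,360+d[-1]+.5]]); W=ray("top",up(e),.048)[:,:2]; m.append(W.mean(0)); print("handle width %.4f"%(W[0,0]-W[1,0]))
m=np.array(m); print("handles",m.round(4).tolist(),"to go",((tapex(m[:,1])-m[:,0])*.982).round(4),"ang %.2f"%-np.degrees(np.arctan((m[0,0]-m[1,0])/(m[0,1]-m[1,1]))))
g=cv2.cvtColor(b,cv2.COLOR_RGB2GRAY).astype(float); res=[]
for c in range(500,820,16):
    p=g[:,c:c+8].mean(1); lo=510+np.argmax(np.gradient(p[510:660])); hi=360+np.argmin(np.gradient(p[360:480]))
    W=ray("top",up(np.array([[c+4,lo],[c+4,hi]],float)),.05)[:,:2]; res.append([W[0,1],W[0,0],W[1,0]])
res=np.array(res)
for j in(1,2):
    k=np.polyfit(res[:,0],res[:,j],1); print("edge ang %.2f offset %.4f"%(-np.degrees(np.arctan(k[0])),(np.polyval(k,.015)-tapex(.015))*.982))
cv2.imwrite("pics/c4.png",cv2.resize(im[135:285,200:350,::-1],None,fx=4,fy=4,interpolation=cv2.INTER_CUBIC))
E
python3 fin.py
```

```text
handle width 0.0188
handle width 0.0183
handles [[0.6171, 0.0982], [0.5856, -0.0634]] to go [0.0013 0.0015] ang -11.02
edge ang -10.62 offset -0.0314
edge ang -11.00 offset 0.0280
```

View pics/c4.png

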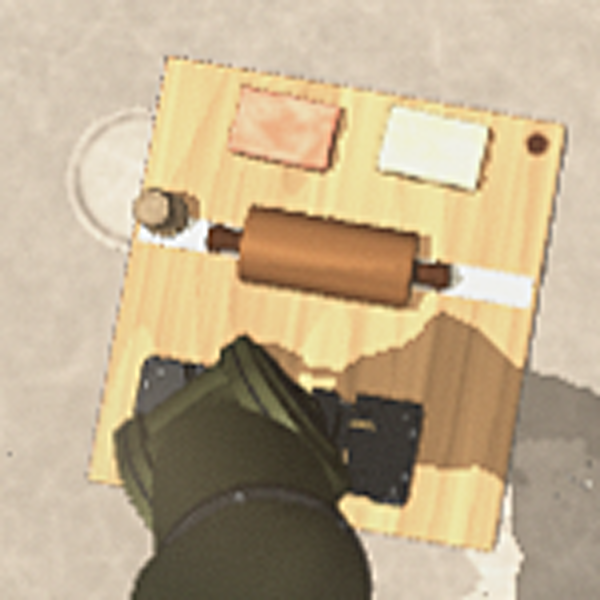

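The crop shows the pin lying over the tape, with its handles at (223,238) and (433,274). It is parallel to the tape and centred to about 1.5 mm. The stamp (152,209) and both soaps are where they started, and the gripper is clear.

```bash
python3 -c "
from station import r
print(r.finish_job())"
```

```text
the job is handed in; nothing more can be done
None
```

The rolling pin lies at rest over the tape strip, parallel to it to within about 0.4° and centred to about 1.5 mm; it was rolled only from the top of its barrel, the top view shows the soaps and stamp unmoved, the arm never went near the tins, and the job is handed in.

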